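Start the extractor and open the dust hood to its set height

ROBOT

A 7-joint arm with a two-finger parallel gripper is mounted at the origin on a cart in front of the work surface, level with it; the furniture and walls round the work are solid. World frame = base frame: x ahead of the robot, y to its left, z up, the work surface at z = 0. Lengths are in m, angles in rad, forces in N, time in s.
With the tool pointing down it reaches from about 0.425 to 0.925 m from the base axis. Payload 6.8 kg.
Tool frame: the origin (TCP) lies between the finger pads; the fingertips stand r.tcp_to_tips ahead of it and the grasp point (between the pads) lies 3 mm ahead of it (r.tcp_to_tips is the distance from the TCP to the fingertips, in m); z points along the fingers, y is the line along which they close (so a half turn about z gives the same grasp; the last joint's range is limited). The gripper opens to 85 mm and grips with 20 to 120 N. Pads are 22 mm wide; open, the fingers measure 114 mm over their backs; the gripper's body (76 mm by 85 mm) begins 54 mm behind the grasp point. The pads swing forward as they close: fully open they stand 13 mm farther back than shut.
Start: joints at [-1.271, 0.477, 0.022, 1.555, -0.011, 1.109, -0.083], TCP at [0.268, 0.62, 0.253] pointing down, gripper open.
Joint ranges: [-2.96, 2.96], [-0.34, 2.1], [-1.41, 1.46], [0.24, 2.44], [-1.37, 4.51], [0.17, 1.92], [-2.96, 2.96]. Speed limits (rad/s): [2.39, 2.39, 3.14, 3.14, 3.14, 3.14, 3.14].

INTERFACE

Orientations are given as a rotation vector (axis times angle).
In Python, from bench import r gives the robot as it stands. The module is installed in compiled form; this text tells all that it offers.
- The arm moves only by the tool step_arm, never from a script. Its argument "moves" is a list of rows, each an object of numbers: "rx", "ry", "rz": the turn, a rotation vector about the tool's x, y, z in degrees; "dx", "dy", "dz": the shift along the tool's x, y, z in mm; "gripper": the opening, from -1 (shut) to 1 (fully open). In form: [{"rx": .., "ry": .., "rz": .., "dx": .., "dy": .., "dz": .., "gripper": ..}, ...]. A call has 1 to 20 rows; each row shifts and turns the commanded pose from where the row before left it, along the tool's axes as they then stand; what a row does not reach is not made up. A row lasts 1/8 s, in which the tool goes at most 62.5 mm and 10.7 degrees, less where a joint would pass 70% of its speed; a pose out of reach is approached as far as the arm can. A call is refused whole if a number of a shift passes 62.5 or a number of a turn 10.7, either way. A call with a gripper value outside its range is refused whole. The fingers move at their own pace and stop on an object; "grip_force" is the grip in N (left out, the last holds). Time passes only in rows, so rows that do not move let the fingers close. It gives the time, the measured TCP pose, the force, the opening and the grip force at its end, in the units of the state.
- r.get_obs(): the state, without advancing time (a new reading comes with each control period).
- r.grab_frame(name): name is "side" or "top" or "wrist"; returns the picture (420x560x3 uint8, blue, green, red); there is no depth.
- r.camera_info(name): a dict with "mtx" (3x3 intrinsics, pixels), "rvec" (rotation vector, rad) and "tvec" (3), from world to camera coordinates, as OpenCV has them. Camera axes: x right, y down, z forward; pixel columns grow to the right and rows downward; lengths in m; the calibration is good to about 2 mm. A picture is of the moment at which its call begins: read the wrist's pose just before it. camera_info takes no time and is no camera call; for the wrist camera it gives the pose at the moment of the call.
- r.hand_in(): hands the job in; it is judged then, once.
The state is a dict: "clock": time; "joints": joint angles; "qvel": joint speeds; "tau": joint torques, N m; "tcp_pos": TCP position; "orientation": TCP orientation; "contact_force": force on the tool from outside, world axes, zero at the start; "moment": the same for the moment, N m; "grip_width": finger opening in m; "gripper_force": force on a finger pad.
Only numpy, scipy, OpenCV 4.12 (cv2) and the standard library are available. Lean on these libraries where they do the work, as an engineer would, in place of code of your own. Each camera call takes 0.05 s, during which the arm holds its last target. There are 200 camera calls.

TASK

Get the dust hood ready for weighing: with the sash still down, press the green-dotted raised end of the rocker switch on the grey control box so that the extractor is switched on and stays on, then push the sash up with the fingers from beneath its black lip until the red pointer on the sash stands level within the green marker on the gauge beside it. Only push, never pinch the lip, leave the sash standing there by itself and step away, and leave the jar, the weighing boat and the tweezers where they are.

Things in the scene. Friction and masses are not known exactly. Their poses are not given: they have to be found in the camera images.
- hood: Bench-top dust hood, 220 deep x 400 wide x 450 mm high plus a 50 mm duct collar: white plinth 52 mm high, aluminium frame, clear panels; fixed, a balance inside. Origin at the middle of its underside; own +x points into the hood, +y is its left seen from the robot. Its front face (plinth, jambs) lies at own x = -0.11.
- sash_frame (a joint): Height of the sash above closed, 0 to 0.15 m (upper stop). The sash is a clear pane with an aluminium bottom rail and a black lip. Counterweighted: it takes about 3 to 4 N to move up or down and stays where it is left.
- lip_edge (a point): Front edge of the sash lip, at its middle, at the height of its underside (78 mm above the bench when closed). The lip is a ledge 280 mm wide along the hood's y, 38 mm deep from this edge (towards +x) to the sash rail, free beneath. Black rubber underside with a round nose 14 mm thick; a set-back aluminium cap ends 15 mm above the underside. Cap and underside touched at once is pinching.
- sash_index (a point): Centre of the red pointer (22 mm wide, 3 mm high) on the front of the sash at its right end. It lies 9 mm above the lip's underside and moves with the sash.
- height_mark: Green marker, 26 mm wide and 16 mm high, clipped on the white gauge strip on the hood's right jamb; fixed for the run, its height differs from run to run. Origin at its centre, z up. The sash is right when the red pointer's centre is within 8 mm of this height.
- fan_box: Grey control box of the extractor, 120 x 85 mm, top 38 mm above the bench, fixed to the bench. Origin at the middle of its underside; own +x points away from the robot. Carries a white V-shaped rocker switch 66 x 34 mm, its length along the box's x, hinged across its middle 46 mm above the bench and 6 mm beyond the box's origin in own +x.
- fan_switch (a joint): Rocker angle: 0 = off (far, green-dotted half slopes up), 0.36 rad = on (far half pressed level, near half up). It moves down with about 3 N pressed at the green dot and stays where it is left; press until it stops.
- switch_on_end (a point): Centre of the green dot on the upper face of the rocker's far half, about 17 mm beyond the hinge: press here, straight down. About 59 mm above the bench when off, 52 mm when fully on.
- orange_jar: Orange sample jar with white cap, 41 mm across, 63 mm high, standing loose right of the work. Origin at the middle of its underside. To be left alone.
- white_boat: White weighing boat, 25 x 91 x 10 mm, lying loose before the hood. Origin at the middle of its underside. To be left alone.
- tweezers: Steel tweezers, 13 x 122 x 8 mm, lying loose on the bench before the hood. Origin at the middle of its underside. To be left alone.

How it is judged:
On the way, in this order (a step that is already met when the one before it is completed fails the run):
1. the extractor is switched on while the sash is still where it was (value of joint fan_switch above 0.3 rad and distance of sash_index from where it was at the start of the episode below 0.008 m), for 0.1 s.
2. the fingers push the sash up from beneath its lip ((contact force between the fingers and lip_underside above 0.5 N or contact force between the fingers and lip_nose above 0.5 N) and distance of sash_index from where it was at the start of the episode above 0.012 m), for 0.1 s.
3. the red pointer is level with the green marker (z of sash_index in the frame of height_mark between -0.008 and 0.008 m), for 0.3 s.
At the end, for the whole second after the job is handed in: The rocker is on (above 0.3 rad), the sash stands still by itself with the centre of its red pointer within 8 mm of the height of the green marker's centre (so within the 16 mm marker), and the jar, the boat and the tweezers are within 20 mm of where they stood (all of step 3 and value of joint fan_switch above 0.3 rad and velocity of joint sash_frame between -0.005 and 0.005 m/s and distance of each of orange_jar, white_boat, tweezers from where it was at the start of the episode below 0.02 m); the robot touches nothing.
It fails at once if the sash lip is pinched between the fingers (top and underside touched at once) ((contact force between the fingers and lip_underside above 1 N or contact force between the fingers and lip_nose above 1 N) and contact force between the fingers and lip_cap above 1 N).
It fails at once if the orange jar is moved, tipped or picked up (distance of orange_jar from where it was at the start of the episode above 0.02 m or angle between orange_jar's own z axis and vertical above 0.4 rad).
It fails at once if the weighing boat is moved or picked up (distance of white_boat from where it was at the start of the episode above 0.02 m).
It fails at once if the tweezers are moved or picked up (distance of tweezers from where it was at the start of the episode above 0.02 m).
It also fails if it takes over 51 s, if anything falls off the work surface, if the arm or the gripper's body presses on something with over 40 N, if the wrist force passes 120 N, or if a joint passes its speed limit or range.

## Working session

There is one attempt and no reset: what is moved stays moved. The work goes in short steps, Python scripts to look and compute and a tool call to move; the robot and the scene stay as the last step left them, time stands still between calls to the robot, and variables do not carry over. Pictures are saved under pics/ and viewed, at most 10 in all, crops included, and the job is handed in when it is done.

Besides the shell and the picture viewer there is one more tool, called after "Request:" as a command line: name --argument value ..., lists and objects as JSON in quotes. step_arm: Moves the arm, as the interface text tells. Its arguments: {"type":"object","properties":{"moves":{"type":"array","items":{"type":"object","properties":{"rx":{"type":"number"},"ry":{"type":"number"},"rz":{"type":"number"},"dx":{"type":"number"},"dy":{"type":"number"},"dz":{"type":"number"},"gripper":{"type":"number"}}}},"grip_force":{"type":"number"}},"required":["moves"]}

```bash
mkdir -p pics
cat > h.py <<'E'
import numpy as np, cv2
from bench import r
def ray(name,uv):
    c=r.camera_info(name);R=cv2.Rodrigues(np.array(c["rvec"],float))[0];t=np.array(c["tvec"],float).ravel()
    d=R.T@np.linalg.inv(np.array(c["mtx"]))@np.array([uv[0],uv[1],1.]);return -R.T@t,d
def atz(name,uv,z):
    o,d=ray(name,uv);return o+d*(z-o[2])/d[2]
def atx(name,uv,x):
    o,d=ray(name,uv);return o+d*(x-o[0])/d[0]
def tri(n1,a,n2,b):
    o1,d1=ray(n1,a);o2,d2=ray(n2,b)
    s=np.linalg.lstsq(np.c_[d1,-d2],o2-o1,rcond=None)[0]
    p,q=o1+d1*s[0],o2+d2*s[1];return (p+q)/2,np.linalg.norm(p-q)
E
python3 - <<'E'
from h import *
for n in("side","top"):
    cv2.imwrite(f"pics/{n}0.png",cv2.resize(r.grab_frame(n),(800,600),interpolation=cv2.INTER_CUBIC))
    print(n,ray(n,(280,210)))
o=r.get_obs();print(o["tcp_pos"],o["orientation"],o["clock"],r.tcp_to_tips)
E
```

```text
side (array([ 0.59595396, -0.71681293,  0.45979027]), array([-0.05003238,  0.9390585 , -0.34062096]))
top (array([0.41101316, 0.10142914, 0.98248097]), array([ 0.14807806, -0.02421082, -0.98870252]))
[0.26750434 0.61918915 0.2523826 ] [-6.36050537e-01 -3.07628653e+00  2.66402809e-03] 0.1 0.022
```

View pics/side0.png

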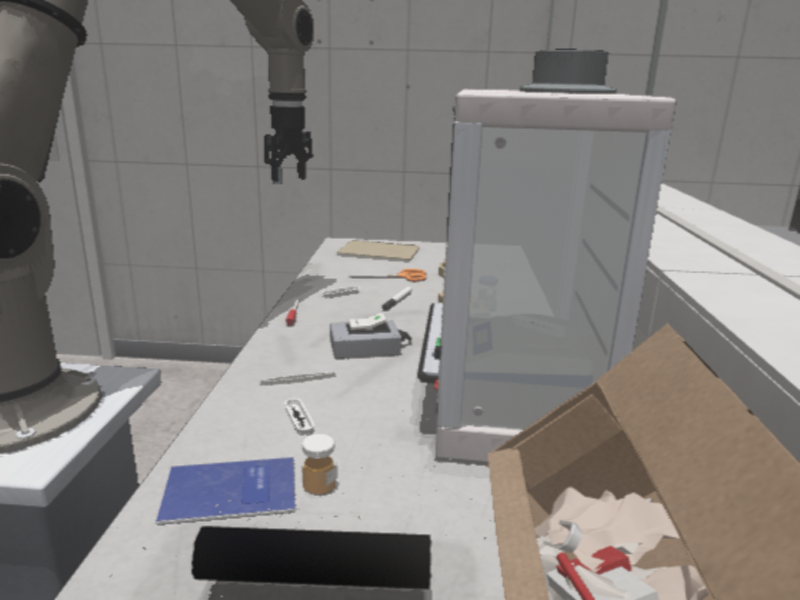

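View pics/top0.png

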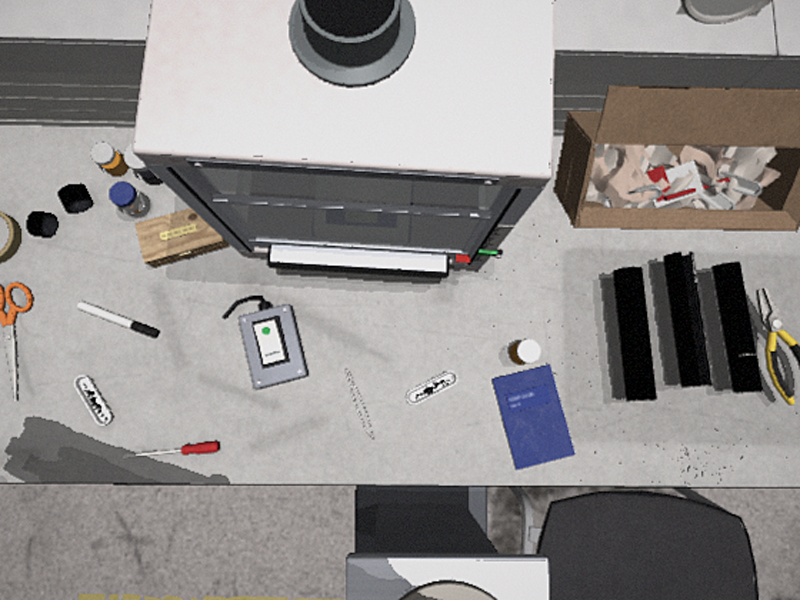

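The side view shows the rocker dot near (378,317), the lip and pointer near (437,383), and the marker near (437,347). In the top view the dot is at (266,330), the lip front edge runs (268,268)–(446,278), the red pointer is at (462,258) and the green marker at (490,253). I'll enlarge these areas.

Run:
```python
from h import *
s=r.grab_frame("side");t=r.grab_frame("top")
z=lambda a,x,y,w,h:cv2.resize(a[y:y+h,x:x+w],(w*5,h*5),interpolation=cv2.INTER_CUBIC)
a=z(s,230,205,80,120) # 400x600
b=z(t,150,165,80,60); c=z(t,290,160,80,60)
cv2.imwrite("pics/crop1.png",np.hstack([a,np.vstack([b,c])]))
k=.7
f=lambda u,v:(u*k,v*k)
print("dot",atz("top",f(266,330),.059),tri("top",f(266,330),"side",f(378,317)))
print("lipL",atz("top",f(268,268),.08),"lipR",atz("top",f(446,278),.08))
print("pointer",atz("top",f(462,258),.087),tri("top",f(462,258),"side",f(437,383)))
print("mark",tri("top",f(490,253),"side",f(437,347)))
for n,p in dict(tw1=(347,370),tw2=(373,438),b1=(409,397),b2=(455,377),jar=(523,352),box1=(239,310),box2=(292,303),box3=(308,376),box4=(256,388)).items(): print(n,atz("top",f(*p),.038 if 'box' in n else .063 if n=='jar' else .005).round(3))
```

```text
dot [0.49938566 0.28704062 0.059     ] (array([0.50154037, 0.28708628, 0.06066047]), np.float64(0.004652873678516305))
lipL [0.59355009 0.2839716  0.08      ] lipR [0.58168313 0.00812811 0.08      ]
pointer [ 0.61227171 -0.01612105  0.087     ] (array([ 0.61042699, -0.0152852 ,  0.09353932]), np.float64(0.0007347162151448909))
mark (array([ 0.60558633, -0.04695432,  0.15834951]), np.float64(0.0027963747652431413))
tw1 [0.44  0.163 0.005]
tw2 [0.332 0.119 0.005]
b1 [0.398 0.061 0.005]
b2 [ 0.431 -0.014  0.005]
jar [ 0.469 -0.114  0.063]
box1 [0.533 0.336 0.038]
box2 [0.545 0.252 0.038]
box3 [0.429 0.222 0.038]
box4 [0.41  0.303 0.038]
```

View pics/crop1.png

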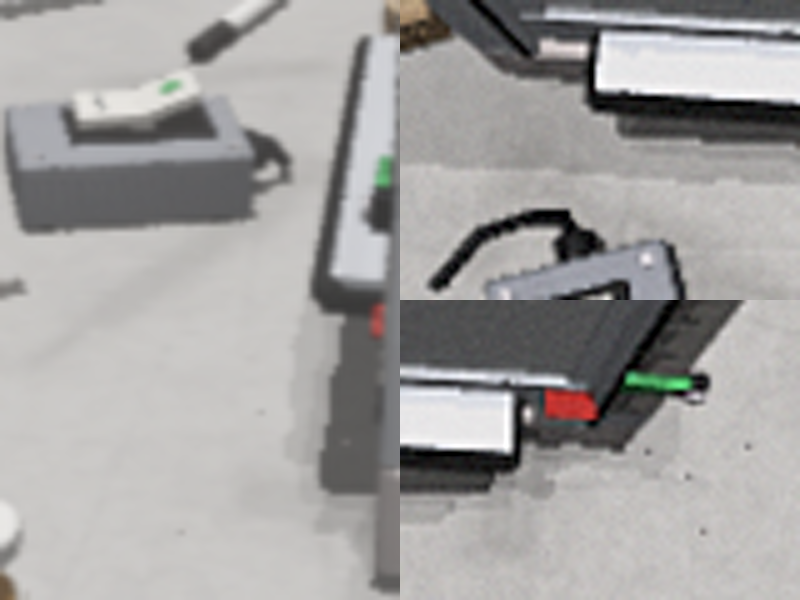

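The crop puts the dot at about (264,223) in the side view. The red pointer is partly hidden behind the jamb at (305.6,269.4), and the green marker is at (306.8,239.4). Heights and sizes agree with the spec, so I'll move above the dot with the fingers shut.

Request:
step_arm --moves '[{"rz": -10.5,"gripper": -1},{"rz": -10.5,"gripper": -1},{"dx": -20.6,"dy": -26.9,"dz": 11,"gripper": -1},{"dx": -20.6,"dy": -26.9,"dz": 11,"gripper": -1},{"dx": -20.6,"dy": -26.9,"dz": 11,"gripper": -1},{"dx": -20.6,"dy": -26.9,"dz": 11,"gripper": -1},{"dx": -20.6,"dy": -26.9,"dz": 11,"gripper": -1},{"dx": -20.6,"dy": -26.9,"dz": 11,"gripper": -1},{"dx": -20.6,"dy": -26.9,"dz": 11,"gripper": -1},{"dx": -20.6,"dy": -26.9,"dz": 11,"gripper": -1},{"dx": -20.6,"dy": -26.9,"dz": 11,"gripper": -1},{"dx": -20.6,"dy": -26.9,"dz": 11,"gripper": -1},{"dx": -20.6,"dy": -26.9,"dz": 11,"gripper": -1},{"dx": -20.6,"dy": -26.9,"dz": 11,"gripper": -1},{"gripper": -1},{"gripper": -1}]'

```text
invalid input at $.moves[0]: expected keys rx, ry, rz, dx, dy, dz, gripper
```

Run:
```python
from h import *
o=r.get_obs();p=np.array(o["tcp_pos"]);R=cv2.Rodrigues(np.array(o["orientation"],float))[0]
print(p,R.round(3).tolist(),o["joints"],o["grip_width"],o["clock"])
print("to go (mm, tool)",1000*R.T@(np.array([.5005,.286,.097])-p))
w=r.grab_frame("wrist");print("wrist cam",ray("wrist",(280,210)))
s=r.grab_frame("side")
cv2.imwrite("pics/w1.png",np.hstack([cv2.resize(w,(400,300)),cv2.resize(s[190:265,205:305],(400,300),interpolation=cv2.INTER_CUBIC)]))
for x in (.595,.605,.615):print(x,"mark z",atx("side",(306.5,239.4),x)[1:],"red",atx("side",(305.5,269.4),x)[1:])
```

```text
[0.26757231 0.61936613 0.25269607] [[-0.918, 0.397, -0.0], [0.397, 0.918, -0.001], [-0.0, -0.001, -1.0]] [-1.27109396  0.47753159  0.02234994  1.55600127 -0.01150276  1.10928644
 -0.08310843] 0.0855164497655891 0.2
to go (mm, tool) [-346.02468633 -213.48258611  155.95400372]
wrist cam (array([0.19665108, 0.64947274, 0.37409864]), array([ 0.28707617, -0.12022854, -0.95038202]))
0.595 mark z [-0.77149867  0.48382727] red [-0.7663312   0.48584286]
0.605 mark z [-0.19824746  0.23185592] red [-0.24724873  0.21274278]
0.615 mark z [ 0.37500376 -0.02011542] red [ 0.27183374 -0.06035731]
```

View pics/w1.png

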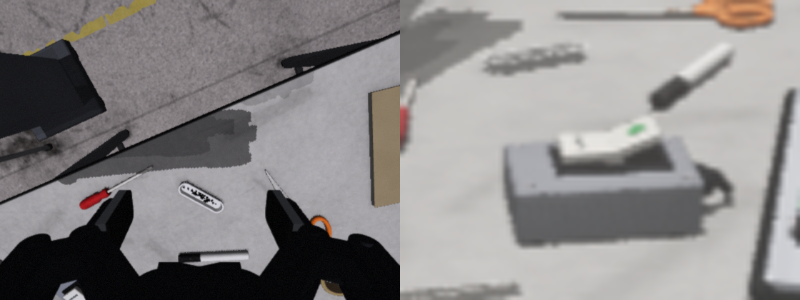

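The move was refused because every key is required, so this picture still shows the start pose: rocker off, wrist view of the bench. I'll repeat the move with full rows.

Request:
step_arm --moves '[{"rx": 0,"ry": 0,"rz": -10.5,"dx": 0,"dy": 0,"dz": 0,"gripper": -1},{"rx": 0,"ry": 0,"rz": -10.5,"dx": 0,"dy": 0,"dz": 0,"gripper": -1},{"rx": 0,"ry": 0,"rz": 0,"dx": -20.6,"dy": -26.9,"dz": 12,"gripper": -1},{"rx": 0,"ry": 0,"rz": 0,"dx": -20.6,"dy": -26.9,"dz": 12,"gripper": -1},{"rx": 0,"ry": 0,"rz": 0,"dx": -20.6,"dy": -26.9,"dz": 12,"gripper": -1},{"rx": 0,"ry": 0,"rz": 0,"dx": -20.6,"dy": -26.9,"dz": 12,"gripper": -1},{"rx": 0,"ry": 0,"rz": 0,"dx": -20.6,"dy": -26.9,"dz": 12,"gripper": -1},{"rx": 0,"ry": 0,"rz": 0,"dx": -20.6,"dy": -26.9,"dz": 12,"gripper": -1},{"rx": 0,"ry": 0,"rz": 0,"dx": -20.6,"dy": -26.9,"dz": 12,"gripper": -1},{"rx": 0,"ry": 0,"rz": 0,"dx": -20.6,"dy": -26.9,"dz": 12,"gripper": -1},{"rx": 0,"ry": 0,"rz": 0,"dx": -20.6,"dy": -26.9,"dz": 12,"gripper": -1},{"rx": 0,"ry": 0,"rz": 0,"dx": -20.6,"dy": -26.9,"dz": 12,"gripper": -1},{"rx": 0,"ry": 0,"rz": 0,"dx": -20.6,"dy": -26.9,"dz": 12,"gripper": -1},{"rx": 0,"ry": 0,"rz": 0,"dx": -20.6,"dy": -26.9,"dz": 12,"gripper": -1},{"rx": 0,"ry": 0,"rz": 0,"dx": 0,"dy": 0,"dz": 0,"gripper": -1},{"rx": 0,"ry": 0,"rz": 0,"dx": 0,"dy": 0,"dz": 0,"gripper": -1}]'

```text
clock: 2.3
tcp_pos: [0.5012, 0.2875, 0.1094]
orientation: [-0.065, -3.141, -0.001]
contact_force: [0.8, -0.1, 1.1]
grip_width: 0.0003
gripper_force: 0.0
```

Run:
```python
from h import *
o=r.get_obs();p=np.array(o["tcp_pos"]);R=cv2.Rodrigues(np.array(o["orientation"],float))[0]
print(p,R.round(3).tolist(),o["joints"],o["grip_width"],o["clock"])
print("to go (mm, tool)",1000*R.T@(np.array([.5005,.286,.097])-p))
w=r.grab_frame("wrist");print("wrist cam",ray("wrist",(280,210)))
s=r.grab_frame("side")
cv2.imwrite("pics/w2.png",np.hstack([cv2.resize(w,(400,300)),cv2.resize(s[190:265,205:305],(400,300),interpolation=cv2.INTER_CUBIC)]))
def aty(uv,y):
    o,d=ray("side",uv);return o+d*(y-o[1])/d[1]
print("mark",aty((306.5,239.4),-.035),"red",aty((305.5,269.4),-.01))
```

```text
[0.50115634 0.28754886 0.10939525] [[-0.999, 0.041, -0.0], [0.041, 0.999, 0.001], [0.0, 0.001, -1.0]] [-0.63605386  0.49356808  0.00968757  1.91119813 -0.00772046  0.73663092
  0.90790041] 0.00028275090032271077 2.3
to go (mm, tool) [ 0.58981184 -1.58208622 12.39439887]
wrist cam (array([0.42363599, 0.29027812, 0.23083966]), array([ 0.31121635, -0.00694716, -0.95036295]))
mark [ 0.60784775 -0.035       0.16010085] red [ 0.60957054 -0.01        0.08792129]
```

View pics/w2.png

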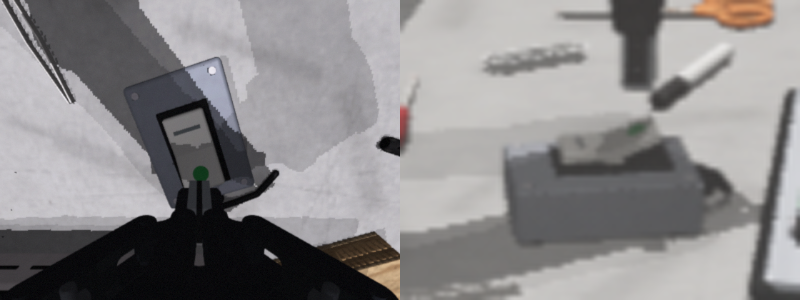

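The fingers stand right over the green dot: wrist view dot at (200,174) with the tips below it, and the side view agrees. The pointer measures 88 mm (expected 87) and the marker about 160 mm. Pressing down.

Request:
step_arm --moves '[{"rx": 0,"ry": 0,"rz": 0,"dx": 0,"dy": -1,"dz": 10,"gripper": -1},{"rx": 0,"ry": 0,"rz": 0,"dx": 0,"dy": 0,"dz": 10,"gripper": -1},{"rx": 0,"ry": 0,"rz": 0,"dx": 0,"dy": 0,"dz": 5,"gripper": -1},{"rx": 0,"ry": 0,"rz": 0,"dx": 0,"dy": 0,"dz": 4,"gripper": -1},{"rx": 0,"ry": 0,"rz": 0,"dx": 0,"dy": 0,"dz": 3,"gripper": -1},{"rx": 0,"ry": 0,"rz": 0,"dx": 0,"dy": 0,"dz": 3,"gripper": -1},{"rx": 0,"ry": 0,"rz": 0,"dx": 0,"dy": 0,"dz": 1,"gripper": -1},{"rx": 0,"ry": 0,"rz": 0,"dx": 0,"dy": 0,"dz": 0,"gripper": -1}]'

```text
clock: 3.4
tcp_pos: [0.502, 0.2863, 0.0741]
orientation: [0.065, 3.14, 0.002]
contact_force: [1.2, -0.4, 7.1]
grip_width: 0.0001
gripper_force: 3.2
```

Request:
step_arm --moves '[{"rx": 0,"ry": 0,"rz": 0,"dx": 0,"dy": 0,"dz": 1.5,"gripper": -1},{"rx": 0,"ry": 0,"rz": 0,"dx": 0,"dy": 0,"dz": 1.5,"gripper": -1},{"rx": 0,"ry": 0,"rz": 0,"dx": 0,"dy": 0,"dz": 0,"gripper": -1}]'

```text
clock: 3.78
tcp_pos: [0.5021, 0.2864, 0.0736]
orientation: [0.066, 3.139, 0.002]
contact_force: [-5.8, -4.1, 31.0]
grip_width: -0.0004
gripper_force: 15.5
```

The rocker is on its firm stop (the tips read 52 mm and the force rose to 31 N). Now lift clear and test how the wrist tilts.

Request:
step_arm --moves '[{"rx": 0,"ry": 0,"rz": 0,"dx": 0,"dy": 0,"dz": -20,"gripper": -1},{"rx": 0,"ry": 0,"rz": 0,"dx": 10,"dy": -20,"dz": -40,"gripper": -1},{"rx": 0,"ry": 0,"rz": 0,"dx": 10,"dy": -25,"dz": -40,"gripper": -1},{"rx": 0,"ry": 0,"rz": 0,"dx": 10,"dy": -30,"dz": -40,"gripper": -1},{"rx": 10,"ry": 0,"rz": 0,"dx": 0,"dy": 0,"dz": 0,"gripper": -1},{"rx": 10,"ry": 0,"rz": 0,"dx": 0,"dy": 0,"dz": 0,"gripper": -1},{"rx": 10,"ry": 0,"rz": 0,"dx": 0,"dy": 0,"dz": 0,"gripper": -1},{"rx": 0,"ry": 0,"rz": 0,"dx": 0,"dy": 0,"dz": 0,"gripper": -1}]'

```text
clock: 4.78
tcp_pos: [0.4666, 0.2149, 0.2082]
orientation: [-0.053, -3.021, 0.811]
contact_force: [-0.8, -0.7, 1.3]
grip_width: 0.0004
gripper_force: 0.0
```

```bash
cat >> h.py <<'E'
def st():
    o=r.get_obs();p=np.array(o["tcp_pos"]);R=cv2.Rodrigues(np.array(o["orientation"],float))[0]
    print("t",round(o["clock"],2),"tcp",p.round(4),"tips",(p+.022*R[:,2]).round(4),"q",np.round(o["joints"],3),"F",np.round(o["contact_force"],1))
    print("x",R[:,0].round(3),"y",R[:,1].round(3),"z",R[:,2].round(3));return p,R
E
python3 -c "
from h import *
st()"
```

```text
t 4.78 tcp [0.4666 0.2149 0.2082] tips [0.4662 0.2039 0.1892] q [-0.829  0.446  0.084  1.827  0.34   1.273  0.622] F [-0.8 -0.7  1.3]
x [-0.999  0.036  0.004] y [ 0.029  0.865 -0.501] z [-0.021 -0.501 -0.865]
```

Request:
step_arm --moves '[{"rx": 10,"ry": 0,"rz": 0,"dx": 0,"dy": 0,"dz": 0,"gripper": -1},{"rx": 10,"ry": 0,"rz": 0,"dx": 0,"dy": 0,"dz": 0,"gripper": -1},{"rx": 0,"ry": -7.7,"rz": -6.4,"dx": 0,"dy": 0,"dz": 0,"gripper": -1},{"rx": 0,"ry": -7.7,"rz": -6.4,"dx": 0,"dy": 0,"dz": 0,"gripper": -1},{"rx": 0,"ry": -7.7,"rz": -6.4,"dx": 0,"dy": 0,"dz": 0,"gripper": -1},{"rx": 0,"ry": -7.7,"rz": -6.4,"dx": 0,"dy": 0,"dz": 0,"gripper": -1},{"rx": 0,"ry": 0,"rz": 0,"dx": 0,"dy": 0,"dz": 0,"gripper": -1}]'

```text
clock: 5.65
tcp_pos: [0.4669, 0.2095, 0.2105]
orientation: [-0.844, 2.485, -1.157]
contact_force: [1.0, 0.7, 0.2]
grip_width: 0.0002
gripper_force: 0.0
```

```bash
python3 -c "
from h import *
st()"
```

```text
t 5.65 tcp [0.4669 0.2095 0.2105] tips [0.4772 0.1961 0.1964] q [-1.032  0.418  0.033  2.073  0.869  1.199  0.661] F [1.  0.7 0.2]
x [-0.793 -0.609 -0.001] y [-0.391  0.511 -0.766] z [ 0.467 -0.606 -0.643]
```

Request:
step_arm --moves '[{"rx": 0,"ry": -7.7,"rz": -6.4,"dx": 0,"dy": 0,"dz": 0,"gripper": -1},{"rx": 0,"ry": -7.7,"rz": -6.4,"dx": 0,"dy": 0,"dz": 0,"gripper": -1},{"rx": 7,"ry": 0,"rz": 0,"dx": 0,"dy": 0,"dz": 0,"gripper": -1},{"rx": 7,"ry": 0,"rz": 0,"dx": 0,"dy": 0,"dz": 0,"gripper": -1},{"rx": 0,"ry": 0,"rz": 0,"dx": 0,"dy": 0,"dz": 0,"gripper": -1}]'

```text
clock: 6.28
tcp_pos: [0.4682, 0.2121, 0.2091]
orientation: [-1.107, 2.017, -1.261]
contact_force: [-0.1, 0.7, 0.8]
grip_width: 0.0003
gripper_force: 0.0
```

```bash
python3 -c "
from h import *
st()"
```

```text
t 6.28 tcp [0.4682 0.2121 0.2091] tips [0.4849 0.2015 0.1995] q [-1.151  0.45   0.021  2.28   1.263  1.2    0.44 ] F [-0.1  0.7  0.8]
x [-0.536 -0.844 -0.002] y [-0.368  0.236 -0.899] z [ 0.759 -0.482 -0.437]
```

Request:
step_arm --moves '[{"rx": 0,"ry": 0,"rz": 0,"dx": 13.2,"dy": -7.6,"dz": 15.5,"gripper": -1},{"rx": 0,"ry": 0,"rz": 0,"dx": 13.2,"dy": -7.6,"dz": 15.5,"gripper": -1},{"rx": 0,"ry": 0,"rz": 0,"dx": 13.2,"dy": -7.6,"dz": 15.5,"gripper": -1},{"rx": 0,"ry": 0,"rz": 0,"dx": 13.2,"dy": -7.6,"dz": 15.5,"gripper": -1},{"rx": 0,"ry": 0,"rz": 0,"dx": -3,"dy": 15.3,"dz": 12.7,"gripper": -1},{"rx": 0,"ry": 0,"rz": 0,"dx": -3,"dy": 15.3,"dz": 12.7,"gripper": -1},{"rx": 0,"ry": 0,"rz": 0,"dx": -3,"dy": 15.3,"dz": 12.7,"gripper": -1},{"rx": 0,"ry": 0,"rz": 0,"dx": -3,"dy": 15.3,"dz": 12.7,"gripper": -1},{"rx": 0,"ry": 0,"rz": 0,"dx": -3,"dy": 15.3,"dz": 12.7,"gripper": -1},{"rx": 0,"ry": 0,"rz": 0,"dx": -3,"dy": 15.3,"dz": 12.7,"gripper": -1},{"rx": 0,"ry": 0,"rz": 0,"dx": -3,"dy": 15.3,"dz": 12.7,"gripper": -1},{"rx": 0,"ry": 0,"rz": 0,"dx": 0,"dy": 0,"dz": 0,"gripper": -1},{"rx": 0,"ry": 0,"rz": 0,"dx": 0,"dy": 0,"dz": 0,"gripper": -1}]'

```text
clock: 7.9
tcp_pos: [0.5385, 0.1298, 0.0765]
orientation: [-1.103, 2.016, -1.26]
contact_force: [-0.9, 0.0, 0.2]
grip_width: 0.0001
gripper_force: 0.0
```

Run:
```python
from h import *
st()
s=r.grab_frame("side");t=r.grab_frame("top")
cv2.imwrite("pics/a1.png",np.hstack([cv2.resize(s[180:330,205:345],(400,429),interpolation=cv2.INTER_CUBIC),cv2.resize(t[150:300,150:290],(400,429),interpolation=cv2.INTER_CUBIC)]))
```

```text
t 7.9 tcp [0.5385 0.1298 0.0765] tips [0.5552 0.1192 0.0669] q [-0.965  0.765  0.094  2.314  1.648  1.049  0.061] F [-0.9  0.   0.2]
x [-0.536 -0.844 -0.005] y [-0.366  0.238 -0.9  ] z [ 0.761 -0.481 -0.436]
```

View pics/a1.png

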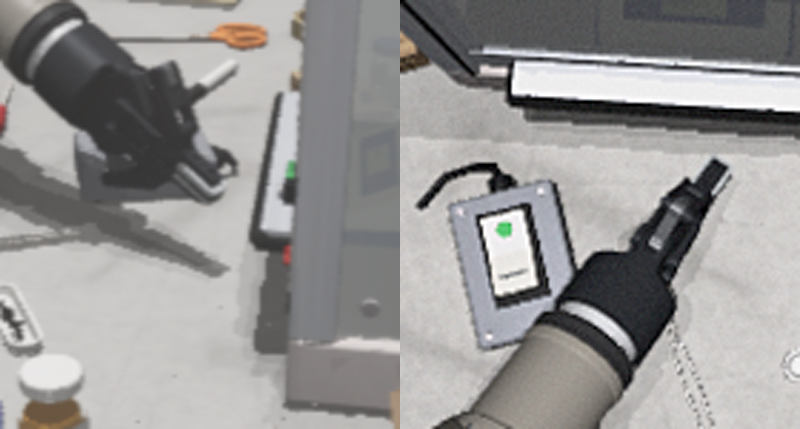

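The hand stands before the lip, clear of the box and loose items. The rocker's far half is down, and the sash is still closed. Going lower and in beneath the lip.

Request:
step_arm --moves '[{"rx": 0,"ry": 0,"rz": 0,"dx": 0,"dy": 9.9,"dz": 4.8,"gripper": -1},{"rx": 0,"ry": 0,"rz": 0,"dx": 0,"dy": 9.9,"dz": 4.8,"gripper": -1},{"rx": 0,"ry": 0,"rz": 0,"dx": 0,"dy": 0,"dz": 0,"gripper": -1},{"rx": 0,"ry": 0,"rz": 0,"dx": -5.3,"dy": -3.6,"dz": 7.5,"gripper": -1},{"rx": 0,"ry": 0,"rz": 0,"dx": -5.3,"dy": -3.6,"dz": 7.5,"gripper": -1},{"rx": 0,"ry": 0,"rz": 0,"dx": -5.3,"dy": -3.6,"dz": 7.5,"gripper": -1},{"rx": 0,"ry": 0,"rz": 0,"dx": -5.3,"dy": -3.6,"dz": 7.5,"gripper": -1},{"rx": 0,"ry": 0,"rz": 0,"dx": -5.3,"dy": -3.6,"dz": 7.5,"gripper": -1},{"rx": 0,"ry": 0,"rz": 0,"dx": 0,"dy": 0,"dz": 0,"gripper": -1}]'

```text
clock: 9.12
tcp_pos: [0.5879, 0.1312, 0.0533]
orientation: [-1.106, 2.015, -1.259]
contact_force: [1.3, -1.1, 0.3]
grip_width: 0.0001
gripper_force: 0.0
```

Run:
```python
from h import *
st()
s=r.grab_frame("side");t=r.grab_frame("top")
cv2.imwrite("pics/a2.png",np.hstack([cv2.resize(s[180:330,205:345],(400,429),interpolation=cv2.INTER_CUBIC),cv2.resize(t[150:300,150:290],(400,429),interpolation=cv2.INTER_CUBIC)]))
```

```text
t 9.12 tcp [0.5879 0.1312 0.0533] tips [0.6047 0.1207 0.0437] q [-0.907  0.832  0.127  2.221  1.712  1.012  0.081] F [ 1.3 -1.1  0.3]
x [-0.535 -0.845 -0.004] y [-0.366  0.237 -0.9  ] z [ 0.761 -0.48  -0.436]
```

View pics/a2.png

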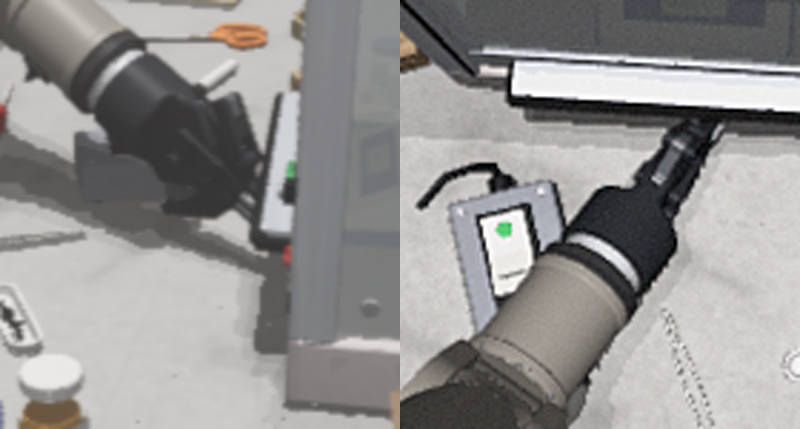

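The tips are now beneath the lip. I'll check how far the knuckle at crop (250,100)–(262,150) in the side view stands from the lip.

Run:
```python
from h import *
def aty(uv,y):
    o,d=ray("side",uv);return (o+d*(y-o[1])/d[1]).round(3)
for u,v in((243,95),(255,130),(262,160)):
    for y in(.13,.15,.17):print((u,v),y,aty((u/2.857+205,v/2.857+180),y))
```

```text
(243, 95) 0.13 [0.573 0.13  0.146]
(243, 95) 0.15 [0.572 0.15  0.139]
(243, 95) 0.17 [0.571 0.17  0.132]
(255, 130) 0.13 [0.583 0.13  0.119]
(255, 130) 0.15 [0.582 0.15  0.111]
(255, 130) 0.17 [0.582 0.17  0.103]
(262, 160) 0.13 [0.589 0.13  0.094]
(262, 160) 0.15 [0.589 0.15  0.086]
(262, 160) 0.17 [0.589 0.17  0.077]
```

With this roll the upper knuckle sits level with the lip edge and could touch the cap. I'll back out, roll the hand 90° so the fingers lie side by side, and square it up to the hood.

Request:
step_arm --moves '[{"rx": 0,"ry": 0,"rz": 0,"dx": 6.4,"dy": 4.4,"dz": -9.1,"gripper": -1},{"rx": 0,"ry": 0,"rz": 0,"dx": 6.4,"dy": 4.4,"dz": -9.1,"gripper": -1},{"rx": 0,"ry": 0,"rz": 0,"dx": 6.4,"dy": 4.4,"dz": -9.1,"gripper": -1},{"rx": 0,"ry": 0,"rz": 0,"dx": 6.4,"dy": 4.4,"dz": -9.1,"gripper": -1},{"rx": 0,"ry": 0,"rz": 0,"dx": 6.4,"dy": 4.4,"dz": -9.1,"gripper": -1},{"rx": 0,"ry": 0,"rz": 0,"dx": 0,"dy": -18,"dz": -8.7,"gripper": -1},{"rx": 0,"ry": 0,"rz": -10,"dx": 0,"dy": 0,"dz": 0,"gripper": -1},{"rx": 0,"ry": 0,"rz": -10,"dx": 0,"dy": 0,"dz": 0,"gripper": -1},{"rx": 0,"ry": 0,"rz": -10,"dx": 0,"dy": 0,"dz": 0,"gripper": -1},{"rx": 0,"ry": 0,"rz": -10,"dx": 0,"dy": 0,"dz": 0,"gripper": -1},{"rx": 0,"ry": 0,"rz": -10,"dx": 0,"dy": 0,"dz": 0,"gripper": -1},{"rx": 0,"ry": 0,"rz": -10,"dx": 0,"dy": 0,"dz": 0,"gripper": -1},{"rx": 0,"ry": 0,"rz": -10,"dx": 0,"dy": 0,"dz": 0,"gripper": -1},{"rx": 0,"ry": 0,"rz": -10,"dx": 0,"dy": 0,"dz": 0,"gripper": -1},{"rx": 0,"ry": 0,"rz": -10,"dx": 0,"dy": 0,"dz": 0,"gripper": -1},{"rx": 9,"ry": 0,"rz": -4.4,"dx": 0,"dy": 0,"dz": 0,"gripper": -1},{"rx": 9,"ry": 0,"rz": -4.4,"dx": 0,"dy": 0,"dz": 0,"gripper": -1},{"rx": 0,"ry": 0,"rz": 0,"dx": 0,"dy": 0,"dz": 0,"gripper": -1}]'

```text
clock: 11.48
tcp_pos: [0.5168, 0.121, 0.0285]
orientation: [2.472, -0.273, 1.444]
contact_force: [0.4, -0.7, 1.0]
grip_width: -0.0002
gripper_force: 0.0
```

```bash
python3 -c "
from h import *
st()"
```

```text
t 11.47 tcp [0.5168 0.121  0.0285] tips [0.5349 0.114  0.0182] q [-0.851  0.864 -0.019  2.433  1.975  1.151  1.566] F [ 0.4 -0.7  1. ]
x [ 0.487 -0.028  0.873] y [-0.292 -0.947  0.132] z [ 0.823 -0.319 -0.47 ]
```

Request:
step_arm --moves '[{"rx": 0,"ry": 0,"rz": 0,"dx": 7.5,"dy": -1.2,"dz": 2.8,"gripper": -1},{"rx": 0,"ry": 0,"rz": 0,"dx": 7.5,"dy": -1.2,"dz": 2.8,"gripper": -1},{"rx": 0,"ry": 0,"rz": 0,"dx": 7.5,"dy": -1.2,"dz": 2.8,"gripper": -1},{"rx": 0,"ry": 0,"rz": 0,"dx": 7.5,"dy": -1.2,"dz": 2.8,"gripper": -1},{"rx": 0,"ry": 0,"rz": 0,"dx": 0,"dy": 0,"dz": 0,"gripper": -1}]'

```text
clock: 12.1
tcp_pos: [0.544, 0.1252, 0.0521]
orientation: [2.471, -0.267, 1.456]
contact_force: [0.3, -0.1, 0.0]
grip_width: 0.0002
gripper_force: 0.0
```

```bash
python3 -c "
from h import *
st()"
```

```text
t 12.1 tcp [0.544  0.1252 0.0521] tips [0.5622 0.1183 0.0419] q [-0.835  0.799  0.019  2.404  1.99   1.1    1.648] F [ 0.3 -0.1  0. ]
x [ 0.481 -0.026  0.876] y [-0.287 -0.949  0.129] z [ 0.829 -0.314 -0.464]
```

Request:
step_arm --moves '[{"rx": 0,"ry": 0,"rz": 0,"dx": 5.2,"dy": -3.1,"dz": 8.9,"gripper": -1},{"rx": 0,"ry": 0,"rz": 0,"dx": 5.2,"dy": -3.1,"dz": 8.9,"gripper": -1},{"rx": 0,"ry": 0,"rz": 0,"dx": 5.2,"dy": -3.1,"dz": 8.9,"gripper": -1},{"rx": 0,"ry": 0,"rz": 0,"dx": 5.2,"dy": -3.1,"dz": 8.9,"gripper": -1},{"rx": 0,"ry": 0,"rz": 0,"dx": 0,"dy": 0,"dz": 0,"gripper": -1}]'

```text
clock: 12.72
tcp_pos: [0.5873, 0.1245, 0.0514]
orientation: [2.471, -0.267, 1.454]
contact_force: [0.3, 0.5, -0.2]
grip_width: 0.0001
gripper_force: 0.0
```

Run:
```python
from h import *
st()
s=r.grab_frame("side");t=r.grab_frame("top")
cv2.imwrite("pics/a3.png",np.hstack([cv2.resize(s[180:330,205:345],(400,429),interpolation=cv2.INTER_CUBIC),cv2.resize(t[150:300,150:290],(400,429),interpolation=cv2.INTER_CUBIC)]))
```

```text
t 12.72 tcp [0.5873 0.1245 0.0514] tips [0.6055 0.1176 0.0412] q [-0.786  0.802  0.057  2.33   2.036  1.047  1.709] F [ 0.3  0.5 -0.2]
x [ 0.482 -0.026  0.876] y [-0.288 -0.949  0.13 ] z [ 0.828 -0.315 -0.464]
```

View pics/a3.png

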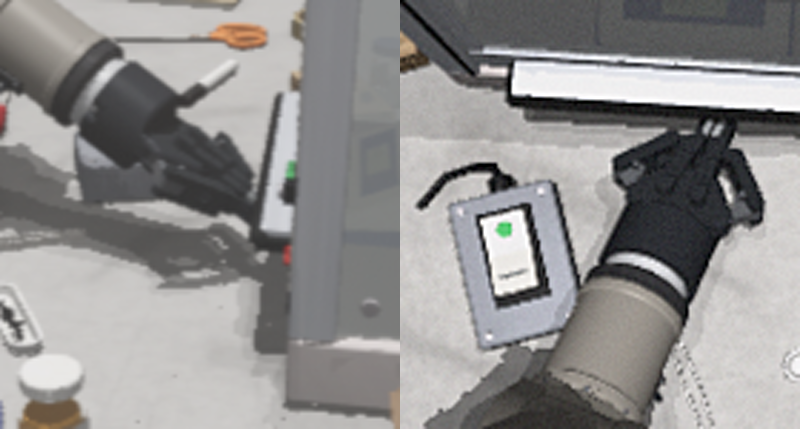

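The fingers now lie side by side beneath the lip, with the knuckles about 12 mm in front of its edge. Raising straight up.

Request:
step_arm --moves '[{"rx": 0,"ry": 0,"rz": 0,"dx": 5.3,"dy": 0.8,"dz": -2.8,"gripper": -1},{"rx": 0,"ry": 0,"rz": 0,"dx": 5.3,"dy": 0.8,"dz": -2.8,"gripper": -1},{"rx": 0,"ry": 0,"rz": 0,"dx": 5.3,"dy": 0.8,"dz": -2.8,"gripper": -1},{"rx": 0,"ry": 0,"rz": 0,"dx": 5.3,"dy": 0.8,"dz": -2.8,"gripper": -1},{"rx": 0,"ry": 0,"rz": 0,"dx": 5.3,"dy": 0.8,"dz": -2.8,"gripper": -1},{"rx": 0,"ry": 0,"rz": 0,"dx": 5.3,"dy": 0.8,"dz": -2.8,"gripper": -1},{"rx": 0,"ry": 0,"rz": 0,"dx": 0,"dy": 0,"dz": 0,"gripper": -1}]'

```text
clock: 13.7
tcp_pos: [0.5865, 0.1249, 0.0881]
orientation: [2.471, -0.266, 1.454]
contact_force: [-1.5, 0.1, -0.5]
grip_width: -0.0001
gripper_force: 0.6
```

Run:
```python
from h import *
st()
s=r.grab_frame("side")
cv2.imwrite("pics/a4.png",cv2.resize(s[200:290,240:330],(500,500),interpolation=cv2.INTER_CUBIC))
```

```text
t 13.7 tcp [0.5865 0.1249 0.0881] tips [0.6047 0.1179 0.0779] q [-0.798  0.708  0.07   2.347  1.998  1.009  1.787] F [-1.5  0.1 -0.5]
x [ 0.482 -0.025  0.876] y [-0.287 -0.949  0.13 ] z [ 0.828 -0.314 -0.465]
```

View pics/a4.png

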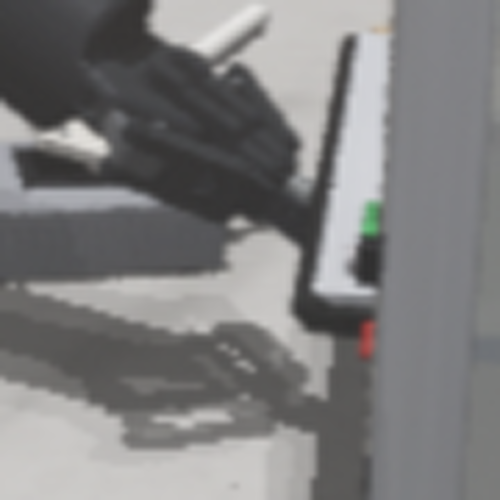

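The sash is rising: the red pointer is at crop (368,338), roughly 20 mm up. I'll continue 42 mm, then measure by colour.

Request:
step_arm --moves '[{"rx": 0,"ry": 0,"rz": 0,"dx": 5.3,"dy": 0.8,"dz": -2.8,"gripper": -1},{"rx": 0,"ry": 0,"rz": 0,"dx": 5.3,"dy": 0.8,"dz": -2.8,"gripper": -1},{"rx": 0,"ry": 0,"rz": 0,"dx": 5.3,"dy": 0.8,"dz": -2.8,"gripper": -1},{"rx": 0,"ry": 0,"rz": 0,"dx": 5.3,"dy": 0.8,"dz": -2.8,"gripper": -1},{"rx": 0,"ry": 0,"rz": 0,"dx": 5.3,"dy": 0.8,"dz": -2.8,"gripper": -1},{"rx": 0,"ry": 0,"rz": 0,"dx": 5.3,"dy": 0.8,"dz": -2.8,"gripper": -1},{"rx": 0,"ry": 0,"rz": 0,"dx": 4.4,"dy": 0.7,"dz": -2.3,"gripper": -1},{"rx": 0,"ry": 0,"rz": 0,"dx": 0,"dy": 0,"dz": 0,"gripper": -1}]'

```text
clock: 14.75
tcp_pos: [0.5868, 0.1246, 0.1296]
orientation: [2.471, -0.266, 1.455]
contact_force: [-1.5, 0.1, -0.7]
grip_width: 0.0003
gripper_force: 0.7
```

```bash
cat > m.py <<'E'
from h import *
st()
s=r.grab_frame("side");t=r.grab_frame("top")
cv2.imwrite("pics/a5.png",np.hstack([cv2.resize(s[215:290,265:340],(400,400),interpolation=cv2.INTER_CUBIC),cv2.resize(t[145:205,300:360],(400,400),interpolation=cv2.INTER_CUBIC)]))
def blob(im,x0,x1,y0,y1):
    h=cv2.cvtColor(im,cv2.COLOR_BGR2HSV).astype(int);o={}
    for n,m in dict(red=((h[...,0]<8)|(h[...,0]>172)),green=(abs(h[...,0]-65)<20)).items():
        m=m&(h[...,1]>110)&(h[...,2]>60);k=np.zeros_like(m);k[y0:y1,x0:x1]=m[y0:y1,x0:x1];v,u=np.nonzero(k)
        if len(u):o[n]=(u.min(),u.max(),v.min(),v.max(),u.mean().round(1),v.mean().round(1))
    return o
S=blob(s,296,320,215,300);T=blob(t,305,370,150,200);print(S,T)
def aty(uv,y):
    o,d=ray("side",uv);return (o+d*(y-o[1])/d[1]).round(4)
if "red" in S:print("red",aty(S["red"][4:],-.01))
if "green" in S:print("green",aty(S["green"][4:],-.035))
for n in S:
    if n in T:print("tri",n,tri("side",S[n][4:],"top",T[n][4:]))
E
python3 m.py
```

```text
t 14.75 tcp [0.5868 0.1246 0.1296] tips [0.605  0.1177 0.1193] q [-0.812  0.603  0.088  2.356  1.945  0.967  1.891] F [-1.5  0.1 -0.7]
x [ 0.481 -0.025  0.876] y [-0.287 -0.949  0.13 ] z [ 0.828 -0.314 -0.464]
{'green': (np.int64(306), np.int64(306), np.int64(237), np.int64(241), np.float64(306.0), np.float64(239.0))} {'red': (np.int64(322), np.int64(333), np.int64(171), np.int64(177), np.float64(327.2), np.float64(174.5)), 'green': (np.int64(335), np.int64(348), np.int64(174), np.int64(177), np.float64(341.3), np.float64(175.8))}
green [ 0.6069 -0.035   0.1608]
tri green (array([ 0.60617132, -0.04254534,  0.16395531]), np.float64(0.001321696189197489))
```

View pics/a5.png

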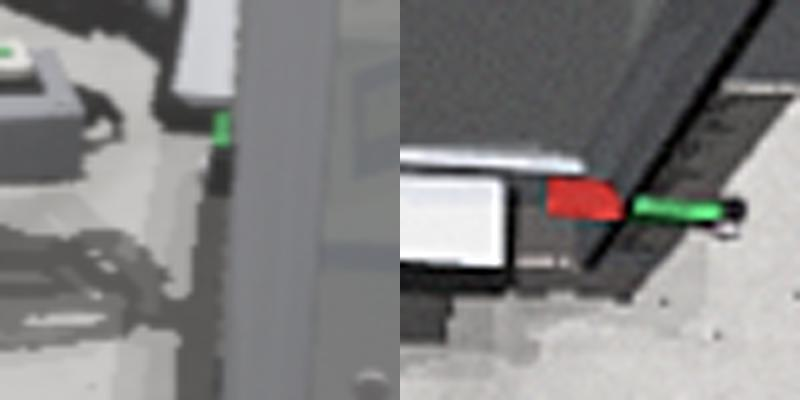

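The pointer is now hidden behind the marker in the side view. The top view shows red at (327.2,174.5) and green at (341.3,175.8), so I'll get the height from the vertical track in the top view.

Run:
```python
from h import *
from scipy.optimize import brentq
c=r.camera_info("top")
pr=lambda p:cv2.projectPoints(np.array([p],float),np.array(c["rvec"],float),np.array(c["tvec"],float),np.array(c["mtx"],float),None)[0].ravel()
for p0 in((323.4,180.6),(324,181)):
    P=atz("top",p0,.087)
    for row in(174,174.5,175):
        print(P.round(4),row,brentq(lambda z:pr([P[0],P[1],z])[1]-row,.05,.3).__round__(4))
    print([pr([P[0],P[1],z]).round(1) for z in(.087,.15,.16)])
c=r.camera_info("side")
o,d=ray("side",(305.5,260.8));print("a4 red",(o+d*(-.01-o[1])/d[1]).round(4))
```

```text
[ 0.6123 -0.0161  0.087 ] 174 0.1496
[ 0.6123 -0.0161  0.087 ] 174.5 0.1452
[ 0.6123 -0.0161  0.087 ] 175 0.1407
[array([323.4, 180.6]), array([327.3, 174. ]), array([328. , 172.8])]
[ 0.6114 -0.0174  0.087 ] 174 0.1534
[ 0.6114 -0.0174  0.087 ] 174.5 0.149
[ 0.6114 -0.0174  0.087 ] 175 0.1445
[array([324., 181.]), array([328. , 174.4]), array([328.7, 173.2])]
a4 red [ 0.6087 -0.01    0.1058]
```

Request:
step_arm --moves '[{"rx": 0,"ry": 0,"rz": 0,"dx": 3.5,"dy": 0.5,"dz": -1.8,"gripper": -1},{"rx": 0,"ry": 0,"rz": 0,"dx": 3.5,"dy": 0.5,"dz": -1.8,"gripper": -1},{"rx": 0,"ry": 0,"rz": 0,"dx": 3.1,"dy": 0.5,"dz": -1.7,"gripper": -1},{"rx": 0,"ry": 0,"rz": 0,"dx": 0,"dy": 0,"dz": 0,"gripper": -1},{"rx": 0,"ry": 0,"rz": 0,"dx": 0,"dy": 0,"dz": 0,"gripper": -1},{"rx": 0,"ry": 0,"rz": 0,"dx": 0,"dy": 0,"dz": 0,"gripper": -1},{"rx": 0,"ry": 0,"rz": 0,"dx": 0,"dy": 0,"dz": 0,"gripper": -1}]'

```text
clock: 15.72
tcp_pos: [0.5868, 0.1247, 0.1404]
orientation: [2.471, -0.266, 1.454]
contact_force: [-0.4, 0.2, 0.2]
grip_width: -0.0001
gripper_force: 0.0
```

```bash
python3 m.py
python3 - <<'E'
from h import *
c=r.camera_info("wrist")
pr=lambda p:cv2.projectPoints(np.array([p],float),np.array(c["rvec"],float),np.array(c["tvec"],float),np.array(c["mtx"],float),None)[0].ravel()
print("wrist px of marker",pr([.606,-.042,.16]),"cam",ray("wrist",(280,210)))
E
```

```text
t 15.72 tcp [0.5868 0.1247 0.1404] tips [0.605  0.1178 0.1302] q [-0.817  0.575  0.093  2.357  1.928  0.956  1.923] F [-0.4  0.2  0.2]
x [ 0.482 -0.025  0.876] y [-0.287 -0.949  0.131] z [ 0.828 -0.314 -0.465]
{'red': (np.int64(306), np.int64(307), np.int64(232), np.int64(235), np.float64(306.6), np.float64(233.3)), 'green': (np.int64(306), np.int64(306), np.int64(240), np.int64(241), np.float64(306.0), np.float64(240.5))} {'red': (np.int64(323), np.int64(334), np.int64(170), np.int64(176), np.float64(328.0), np.float64(173.0)), 'green': (np.int64(335), np.int64(348), np.int64(174), np.int64(177), np.float64(341.3), np.float64(175.8))}
red [ 0.6078 -0.01    0.1611]
green [ 0.6071 -0.035   0.1579]
tri red (array([ 0.60929116, -0.01558794,  0.16392042]), np.float64(0.0031781159115217153))
tri green (array([ 0.60653958, -0.04300766,  0.1613816 ]), np.float64(0.0008468599288787773))
wrist px of marker [545.9305353  191.60306801] cam (array([0.52471998, 0.15976203, 0.26509984]), array([ 0.63448281, -0.29395214, -0.7149247 ]))
```

The pointer reads about 161 mm and the marker about 160 mm. Lower the fingers off the lip and back out.

Request:
step_arm --moves '[{"rx": 0,"ry": 0,"rz": 0,"dx": -4.4,"dy": -0.7,"dz": 2.3,"gripper": -1},{"rx": 0,"ry": 0,"rz": 0,"dx": -4.4,"dy": -0.7,"dz": 2.3,"gripper": -1},{"rx": 0,"ry": 0,"rz": 0,"dx": -4.4,"dy": -0.7,"dz": 2.3,"gripper": -1},{"rx": 0,"ry": 0,"rz": 0,"dx": -4.8,"dy": 2.9,"dz": -8.3,"gripper": -1},{"rx": 0,"ry": 0,"rz": 0,"dx": -4.8,"dy": 2.9,"dz": -8.3,"gripper": -1},{"rx": 0,"ry": 0,"rz": 0,"dx": -4.8,"dy": 2.9,"dz": -8.3,"gripper": -1},{"rx": 0,"ry": 0,"rz": 0,"dx": -4.8,"dy": 2.9,"dz": -8.3,"gripper": -1},{"rx": 0,"ry": 0,"rz": 0,"dx": 0,"dy": 0,"dz": 0,"gripper": -1}]'

```text
clock: 16.82
tcp_pos: [0.5457, 0.1249, 0.1253]
orientation: [2.472, -0.264, 1.453]
contact_force: [0.7, 0.3, -0.8]
grip_width: -0.0005
gripper_force: 0.0
```

```bash
python3 m.py
python3 - <<'E'
from h import *
c=r.camera_info("wrist")
pr=lambda p:cv2.projectPoints(np.array([p],float),np.array(c["rvec"],float),np.array(c["tvec"],float),np.array(c["mtx"],float),None)[0].ravel()
print("wrist px of marker",pr([.606,-.042,.16]))
w=r.grab_frame("wrist");s=r.grab_frame("side")
cv2.imwrite("pics/a6.png",np.hstack([cv2.resize(w,(400,300)),cv2.resize(s[200:275,230:330],(400,300))]))
E
```

```text
t 16.82 tcp [0.5457 0.1249 0.1253] tips [0.564  0.118  0.1151] q [-0.841  0.595  0.032  2.426  1.904  1.027  1.842] F [ 0.7  0.3 -0.8]
x [ 0.483 -0.024  0.875] y [-0.285 -0.949  0.131] z [ 0.828 -0.313 -0.466]
{'red': (np.int64(306), np.int64(307), np.int64(232), np.int64(235), np.float64(306.6), np.float64(233.3)), 'green': (np.int64(306), np.int64(306), np.int64(240), np.int64(241), np.float64(306.0), np.float64(240.5))} {'red': (np.int64(323), np.int64(334), np.int64(170), np.int64(176), np.float64(328.0), np.float64(173.0)), 'green': (np.int64(335), np.int64(348), np.int64(174), np.int64(177), np.float64(341.3), np.float64(175.8))}
red [ 0.6078 -0.01    0.1611]
green [ 0.6071 -0.035   0.1579]
tri red (array([ 0.60929116, -0.01558794,  0.16392042]), np.float64(0.0031781159115217153))
tri green (array([ 0.60653958, -0.04300766,  0.1613816 ]), np.float64(0.0008468599288787773))
wrist px of marker [510.72011415 130.72054136]
```

View pics/a6.png

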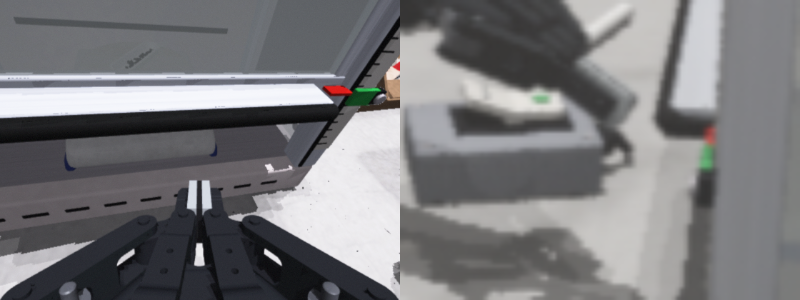

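In the wrist view the sash stands by itself, with the red pointer at (337,90) meeting the green marker at (365,97). In the side view the rocker stays on. I'll check the level numerically from the wrist camera.

Run:
```python
from h import *
w=r.grab_frame("wrist");h=cv2.cvtColor(w,cv2.COLOR_BGR2HSV).astype(int)
def at(uv,x):
    o,d=ray("wrist",uv);return (o+d*(x-o[0])/d[0]).round(4)
for n,m,x in(("red",(h[...,0]<8)|(h[...,0]>172),.609),("green",abs(h[...,0]-65)<20,.606)):
    m=m&(h[...,1]>110);k=np.zeros_like(m);k[100:160,440:540]=m[100:160,440:540]
    us=np.nonzero(k.any(0))[0];print(n,us.min(),us.max())
    for u in us[2:-1:5]:
        vs=np.nonzero(k[:,u])[0];print(u,vs.min(),vs.max(),h[vs,u,2].tolist(),"top",at((u,vs.min()-.5),x),"bot",at((u,vs.max()+.5),x))
```

```text
red 452 493
454 120 127 [161, 187, 136, 89, 79, 77, 78, 80] top [0.609  0.0058 0.1683] bot [0.609  0.0023 0.1629]
459 120 131 [157, 218, 223, 222, 220, 208, 165, 102, 82, 78, 78, 77] top [0.609  0.0021 0.1682] bot [ 0.609  -0.0035  0.1598]
464 120 134 [157, 216, 224, 223, 223, 225, 222, 223, 222, 219, 197, 145, 93, 86, 88] top [ 0.609  -0.0017  0.168 ] bot [ 0.609  -0.009   0.1574]
469 120 134 [157, 217, 223, 222, 222, 223, 222, 223, 222, 222, 203, 140, 92, 88, 86] top [ 0.609  -0.0055  0.1678] bot [ 0.609  -0.0131  0.1572]
474 120 134 [195, 221, 223, 223, 222, 223, 222, 225, 222, 221, 196, 123, 89, 87, 85] top [ 0.609  -0.0094  0.1677] bot [ 0.609  -0.0173  0.1569]
479 120 133 [98, 156, 217, 221, 222, 223, 223, 222, 225, 227, 203, 110, 86, 85] top [ 0.609  -0.0133  0.1675] bot [ 0.609  -0.0209  0.1574]
484 123 134 [157, 217, 222, 222, 227, 229, 225, 202, 109, 85, 71, 36] top [ 0.609  -0.019   0.1652] bot [ 0.609  -0.0257  0.1564]
489 126 133 [143, 210, 236, 231, 194, 102, 85, 72] top [ 0.609  -0.0248  0.1629] bot [ 0.609  -0.0295  0.1569]
green 482 533
484 141 146 [27, 41, 51, 53, 5
[... 725 characters left out ...]
60, 115, 68, 59, 62, 64, 69, 68, 69, 68, 69, 69, 69, 67, 68, 68, 67, 67, 67, 64, 59] top [ 0.606  -0.0359  0.1656] bot [ 0.606  -0.0523  0.1466]
514 124 147 [172, 184, 177, 154, 103, 70, 69, 74, 69, 70, 69, 68, 69, 67, 67, 68, 67, 66, 66, 67, 65, 61, 60, 55] top [ 0.606  -0.0402  0.1653] bot [ 0.606  -0.0571  0.1462]
519 123 140 [133, 180, 203, 207, 168, 89, 70, 70, 67, 67, 69, 68, 67, 67, 68, 66, 57, 38] top [ 0.606  -0.0439  0.1659] bot [ 0.606  -0.0566  0.1518]
524 123 134 [144, 208, 215, 203, 157, 100, 71, 71, 70, 70, 55, 33] top [ 0.606  -0.0483  0.1656] bot [ 0.606  -0.0569  0.1564]
529 123 129 [95, 171, 206, 199, 148, 78, 31] top [ 0.606  -0.0528  0.1654] bot [ 0.606  -0.0579  0.1601]
```

The wrist view puts the pointer about +4 to +6 mm above the marker's centre, but that depends on the assumed depth. A lower, flatter view will settle it.

Request:
step_arm --moves '[{"rx": 0,"ry": 0,"rz": 0,"dx": -8.8,"dy": -1.3,"dz": 4.7,"gripper": -1},{"rx": 0,"ry": 0,"rz": 0,"dx": -8.8,"dy": -1.3,"dz": 4.7,"gripper": -1},{"rx": 0,"ry": 0,"rz": 0,"dx": -8.8,"dy": -1.3,"dz": 4.7,"gripper": -1},{"rx": 0,"ry": 0,"rz": 0,"dx": -8.8,"dy": -1.3,"dz": 4.7,"gripper": -1},{"rx": 0,"ry": 0,"rz": 0,"dx": -8.8,"dy": -1.3,"dz": 4.7,"gripper": -1},{"rx": 0,"ry": 0,"rz": 0,"dx": 0,"dy": 0,"dz": 0,"gripper": -1},{"rx": 0,"ry": 0,"rz": 0,"dx": 0,"dy": 0,"dz": 0,"gripper": -1}]'

```text
clock: 17.95
tcp_pos: [0.5466, 0.1245, 0.0751]
orientation: [2.471, -0.266, 1.453]
contact_force: [0.9, 0.1, 1.2]
grip_width: 0.0001
gripper_force: 0.0
```

Run:
```python
from h import *
st()
w=r.grab_frame("wrist");h=cv2.cvtColor(w,cv2.COLOR_BGR2HSV).astype(int)
print("cam",ray("wrist",(280,210))[0],r.camera_info("wrist")["mtx"][0][0])
def at(uv,x):
    o,d=ray("wrist",uv);return (o+d*(x-o[0])/d[0]).round(4)
for n,m,x in(("red",(h[...,0]<8)|(h[...,0]>172),.607),("green",abs(h[...,0]-65)<20,.607)):
    m=m&(h[...,1]>110);k=np.zeros_like(m);k[0:140,420:560]=m[0:140,420:560]
    us=np.nonzero(k.any(0))[0]
    if len(us)==0: print(n,"none");continue
    print(n,us.min(),us.max())
    for u in us[2:-1:7]:
        vs=np.nonzero(k[:,u])[0];print(u,vs.min(),vs.max(),h[vs,u,2].tolist(),"top",at((u,vs.min()-.5),x),"bot",at((u,vs.max()+.5),x))
```

```text
t 17.95 tcp [0.5466 0.1245 0.0751] tips [0.5648 0.1176 0.0649] q [-0.825  0.735  0.015  2.41   1.969  1.079  1.712] F [0.9 0.1 1.2]
x [ 0.482 -0.025  0.876] y [-0.287 -0.949  0.131] z [ 0.828 -0.314 -0.465]
cam [0.48463752 0.15962401 0.20009217] 320.72496224374305
red 513 553
515 32 33 [161, 225] top [0.607  0.0023 0.1653] bot [0.607  0.0015 0.1644]
522 32 37 [162, 222, 229, 229, 229, 231] top [ 0.607  -0.002   0.1654] bot [ 0.607  -0.0044  0.1629]
529 33 41 [163, 225, 228, 228, 229, 228, 228, 211, 169] top [ 0.607  -0.0068  0.1652] bot [ 0.607  -0.0105  0.1613]
536 34 46 [154, 221, 229, 229, 228, 229, 220, 178, 105, 89, 89, 88, 88] top [ 0.607  -0.0117  0.1649] bot [ 0.607  -0.0174  0.1591]
543 37 48 [184, 226, 229, 232, 216, 121, 96, 93, 90, 86, 68, 26] top [ 0.607  -0.0176  0.1638] bot [ 0.607  -0.0231  0.1583]
550 39 46 [75, 180, 229, 187, 104, 91, 88, 87] top [ 0.607  -0.0232  0.163 ] bot [ 0.607  -0.027   0.1594]
green 426 559
464 76 76 [10] top [0.607  0.0182 0.1445] bot [0.607  0.0179 0.144 ]
544 54 69 [27, 36, 53, 56, 58, 56, 56, 60, 60, 59, 63, 61, 62, 63, 68, 68] top [ 0.607  -0.0262  0.1559] bot [ 0.607  -0.0345  0.1478]
551 48 69 [58, 55, 56, 57, 57, 62, 60, 62, 61, 68, 65, 70, 72, 70, 71, 70, 71, 72, 70, 73, 70, 71] top [ 0.607  -0.0282  0.1589] bot [ 0.607  -0.0398  0.1478]
558 35 69 [69, 109, 85, 64, 57, 56, 59, 57, 61, 61, 58, 63, 65, 64, 67, 64, 67, 63, 68, 73, 73, 71, 72, 70, 71, 71, 72, 71, 73, 74, 72, 68, 72, 70, 69] top [ 0.607  -0.0267  0.165 ] bot [ 0.607  -0.0452  0.1478]
```

Triangulating the two wrist views gives a pointer centre of about 160.5 mm against a marker centre of about 157.5 mm. That is +3 mm, within the ±8 mm allowed. The hand is clear, so I'm handing in.

```bash
python3 -c "
from bench import r
print(r.hand_in())"
```

```text
the job is handed in; nothing more can be done
None
```

I handed the job in without seeing the verdict: the extractor is on, and the sash stands by itself with the pointer measured about 3 mm above the marker's centre (limit 8 mm). The hand is clear and the jar, boat and tweezers were not touched, but I viewed 11 pictures where the limit was 10.

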